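# Zero the portion scale and lift the long roll with tongs

## Robot

A 7-joint arm with a two-finger parallel gripper is mounted at the origin on the work surface. World frame = base frame: x ahead of the robot, y to its left, z up, the work surface at z = 0. Lengths are in m, angles in rad, forces in N, time in s.
With the tool pointing down it reaches from about 0.4 to 0.85 m from the base axis. Payload 6.9 kg.
Tool frame: the origin (TCP) lies at the very end of the fingers, on their centre line; the grasp point (between the pads) lies arm.grasp_offset behind it (arm.grasp_offset is the distance from the TCP to the grasp point, in m); z points along the fingers, y is the line along which they close (so a half turn about z gives the same grasp; the last joint's range is limited). The gripper opens to 85 mm and grips with 20 to 120 N. Pads are 22 mm wide; open, the fingers measure 114 mm over their backs; the gripper's body (76 mm by 85 mm) begins 54 mm behind the grasp point. The pads swing forward as they close: fully open they stand 13 mm farther back than shut.
Start: joints at [1.333, 0.507, -0.238, 1.5, 0.126, 1.149, -0.155], TCP at [0.211, -0.588, 0.231] pointing down, gripper open.
Joint ranges: [-3.08, 3.08], [-0.24, 2.05], [-1.43, 1.35], [0, 2.5], [-1.52, 4.66], [0.17, 1.96], [-2.89, 2.89]. Speed limits (rad/s): [2.39, 2.39, 3.14, 3.14, 3.14, 3.14, 3.14].

## Interface

Orientations are given as [roll, pitch, yaw] about the fixed x, y, z axes, in that order (R = Rz(yaw) Ry(pitch) Rx(roll)).
In Python, from workcell import telemetry, eyes, ticket, arm gives the robot as it stands. The module is installed in compiled form; this text tells all that it offers.
- The arm moves only by the tool servo_tool, never from a script. Its argument "commands" is a list of rows, each an object of numbers: "hand": the opening, from 0 (shut) to 1 (fully open); "dx", "dy", "dz": the shift along the tool's x, y, z normalised to -1 to 1, where 1 is 3 cm; "ax", "ay", "az": the turn, a rotation vector about the tool's x, y, z normalised to -1 to 1, where 1 is 4 degrees. In form: [{"hand": .., "dx": .., "dy": .., "dz": .., "ax": .., "ay": .., "az": ..}, ...]. A call has 1 to 20 rows; each row shifts and turns the commanded pose from where the row before left it, along the tool's axes as they then stand; what a row does not reach is not made up. A row lasts 1/10 s, in which the tool goes at most 50 mm and 8.59 degrees, less where a joint would pass 70% of its speed; a pose out of reach is approached as far as the arm can. A call with a number of a shift or a turn outside -1 to 1 is refused whole. A call with a gripper value outside its range is refused whole. The fingers move at their own pace and stop on an object; "newtons" is the grip in N (left out, the last holds). Time passes only in rows, so rows that do not move let the fingers close. It gives the time, the measured TCP pose, the force, the opening and the grip force at its end, in the units of the state.
- telemetry.read_state(): the state, without advancing time (a new reading comes with each control period).
- eyes.read_camera(name): name is "scene" or "top"; returns a dict with "frame" (480x640x3 uint8, red, green, blue), "camera_matrix" (3x3 intrinsics, pixels), "extrinsics" (4x4, takes a point from camera to world coordinates). Camera axes: x right, y down, z forward; pixel columns grow to the right and rows downward; lengths in m; the calibration is good to about 2 mm. A picture is of the moment at which its call begins. There is no depth.
- ticket.job_done(): hands the job in; it is judged then, once.
The state is a dict: "t": time; "q": joint angles; "joint_vel": joint speeds; "joint_torque": joint torques, N m; "ee_pos": TCP position; "eef_rot": TCP orientation; "force": force on the tool from outside, world axes, zero at the start; "torque": the same for the moment, N m; "gripper_width": finger opening in m; "grasp_force": force on a finger pad.
Only numpy, scipy, OpenCV 4.12 (cv2) and the standard library are available. Lean on these libraries where they do the work, as an engineer would, in place of code of your own. Each camera call takes 0.05 s, during which the arm holds its last target. There are 200 camera calls.

## Task

Ready the portion scale by pressing its three keys one at a time along the row: first the big key at one end, then the small middle key, then the small key at the other end, each right down and let up again. Then pick up the kitchen tongs, close them on the long bread roll lying on the scale's board, lift the roll about 10 cm straight up, and finish while still holding it up in the tongs, clear of everything. Only the tongs may touch the roll; leave the round bun, the spice jar and the steel bowl where they are.

Things in the scene. Friction and masses are not known exactly. Their poses are not given: they have to be found in the camera images.
- scale: fixed grey portion scale, 270 (x) x 300 (y) mm, origin at the centre of its underside, x from the key ledge towards the board. On top a flat white cutting board without rim, x -65 to +135 mm, 280 mm wide, top 78 mm above the table. In front of it a ledge 40 mm high with a row of three round steel keys along y, 65 mm apart
- board_top (a point): centre of the board's top face, axes as the scale's
- key_power_top (a point): top centre of the big key (diameter 36 mm) at the +y end of the row; 58 mm above the work surface when up; its black collar is 6 mm lower
- key_unit_top (a point): top centre of the small middle key (diameter 24 mm), same height
- key_zero_top (a point): top centre of the small key (diameter 24 mm) at the -y end of the row, same height
- key_power (a joint): press depth of the big key, 0 up to 0.006 m right down; spring, about 1.2 N to start and 4 N right down, returns by itself; counts as pressed past 0.004
- key_unit (a joint): press depth of the middle key, same spring
- key_zero (a joint): press depth of the far small key, same spring
- tongs: steel spring tongs with black rubber grips, 245 mm long, 26 mm high, about 115 g, lying on their side so the arms open horizontally. Origin: on the underside, midway between the grips, near the centre of mass; x along the midline to the jaws, z up. Grips (flat outer faces) cover x -45 to +45 mm, 60 mm over their outsides at x = 0 when sprung open
- tongs_jaws (a point): point midway between the two jaws, 107 mm ahead of the tongs' origin, 13 mm above their underside; axes as the tongs'. The flat jaw plates, 4 mm thick and 26 mm high, cover x -37 to +33 mm from here and are 73 mm apart inside when open
- tongs_left: left (+y) arm of the tongs; origin at the pivot, underside, 95 mm behind the tongs' origin. Squeezing the grips closes the jaws, about 2.1 mm for each mm: jaws 59 mm apart with the grips at 54 mm over their outsides, 46 mm at 48 mm (arms parallel), 24 mm at the stop (grips 38 mm). The spring pushes the grips apart with 6 N (open) to 9 N; let go, they spring open
- tongs_right: right (-y) arm of the tongs, likewise; the two arms always move by the same angle
- long_roll: oblong bread roll with flat sides, 72 long (x) x 46 wide (y) x 42 high mm, about 60 g, lying on the board; origin at the centre of its underside
- long_roll_center (a point): centre of the long roll, 21 mm above its underside
- round_bun: round domed bun, 64 mm diameter, 39 mm high, beside the long roll on the board, centres at least 110 mm apart; origin at the centre of its underside
- spice_jar: glass jar with a black lid, diameter 56, 95 mm high, beyond the work; origin under its centre
- steel_bowl: steel bowl, 120 mm wide, 50 mm high, on the side of the scale away from the tongs; origin under its centre
Things that resemble listed ones, but are neither listed nor needed, are in the scene too. Leave any green look-alike of the long_roll alone. Leave any green look-alike of the round_bun alone.

How it is judged:
On the way, in this order (a step that is already met when the one before it is completed fails the run):
1. the big key is pressed down (value of joint key_power above 0.004 m), for 0.05 s.
2. then the small middle key (value of joint key_unit above 0.004 m and value of joint key_power below 0.002 m), for 0.05 s.
3. then the small key at the other end (value of joint key_zero above 0.004 m and value of joint key_unit below 0.002 m), for 0.05 s.
4. the tongs are gripped and lifted, the roll still on its board (contact force between the fingers and tongs above 1 N and height (world z) of tongs above 0.04 m and distance of long_roll_center from where it was at the start of the episode below 0.03 m and value of joint key_zero below 0.002 m), for 0.2 s.
At the end, for the whole second after the job is handed in: Ends holding: both jaws pinch the long roll (over 0.5 N each), fingers grip the tongs, roll centre over 71 mm above the board, within 200 mm of its centre sideways, under 0.05 m/s; roll, tongs and robot clear of the scale, roll and tongs clear of the bun; keys up (under 2 mm) (z of long_roll_center in the frame of board_top above 0.071 m and contact force between each of tongs_left, tongs_right and long_roll above 0.5 N and contact force between the fingers and tongs above 1 N and contact force between each of tongs, long_roll, the arm, the fingers and scale below 0.1 N and contact force between each of long_roll, tongs and round_bun below 0.1 N and linear speed of long_roll below 0.05 m/s and horizontal distance between long_roll_center and board_top below 0.2 m and value of joint each of key_power, key_unit, key_zero below 0.002 m); the arm keeps its last pose, push and grip.
It fails at once if the robot itself touches the long roll (contact force between any of the fingers, the arm and long_roll above 0.3 N).
It fails at once if two keys are pressed at once (value of joint each of key_power, key_unit above 0.004 m or value of joint each of key_unit, key_zero above 0.004 m or value of joint each of key_power, key_zero above 0.004 m).
It fails at once if the round bun, spice jar or steel bowl is moved by more than 20 mm (distance of any of round_bun, spice_jar, steel_bowl from where it was at the start of the episode above 0.02 m).
It also fails if it takes over 61 s, if anything falls off the work surface, if the arm or the gripper's body presses on something with over 40 N, if the wrist force passes 120 N, or if a joint passes its speed limit or range.

## Working session

There is one attempt and no reset: what is moved stays moved. The work goes in short steps, Python scripts to look and compute and a tool call to move; the robot and the scene stay as the last step left them, time stands still between calls to the robot, and variables do not carry over. Pictures are saved under pics/ and viewed, at most 10 in all, crops included, and the job is handed in when it is done.

Besides the shell and the picture viewer there is one more tool, called after ">>>" as name(argument=value, ...) on one line, values as JSON. servo_tool: Moves the arm, as the interface text tells. Scaled input: -1 to 1 covers 3 cm each way for a shift and 4 degrees each way for a turn. Its arguments: {"type":"object","properties":{"commands":{"type":"array"},"newtons":{"type":"number"}},"required":["commands"]}

```bash
mkdir -p pics; python3 - <<'E'
from workcell import telemetry, eyes, ticket, arm
import cv2,numpy as np,pickle
s=telemetry.read_state()
print({k:np.round(v,3).tolist() for k,v in s.items()}, arm.grasp_offset)
for n in("scene","top"):
    d=eyes.read_camera(n); cv2.imwrite(f"pics/{n}0.png",d["frame"][:,:,::-1]); pickle.dump(d,open(f"{n}.pkl","wb"))
    print(n,d["camera_matrix"].tolist(),np.round(d["extrinsics"],4).tolist())
E
```

```text
{'t': 0.0, 'q': [1.332, 0.508, -0.238, 1.501, 0.126, 1.149, -0.155], 'joint_vel': [0.0, 0.001, 0.0, 0.002, 0.002, 0.002, 0.0], 'joint_torque': [-0.001, -62.061, -2.187, -24.966, 0.013, 0.012, 0.0], 'ee_pos': [0.21, -0.588, 0.23], 'eef_rot': [-3.14, 0.0, 0.344], 'force': [0.026, -0.491, -0.409], 'torque': [0.02, 0.018, 0.02], 'grasp_force': 0.0, 'gripper_width': 0.086} 0.0187
scene [[617.1923703815936, 0.0, 319.25859230148694], [0.0, 617.1923703815936, 239.05158957432775], [0.0, 0.0, 1.0]] [[0.7971, 0.469, -0.3803, 1.1233], [0.6038, -0.6138, 0.5086, -0.6274], [0.0052, -0.6351, -0.7724, 1.1564], [0.0, 0.0, 0.0, 1.0]]
top [[476.0685184636084, 0.0, 322.6227186353108], [0.0, 476.0685184636084, 231.2214345461343], [0.0, 0.0, 1.0]] [[0.0247, -0.9969, 0.0743, 0.5102], [-0.9995, -0.0262, -0.0196, 0.057], [0.0215, -0.0738, -0.997, 1.0829], [0.0, 0.0, 0.0, 1.0]]
```

View pics/top0.png

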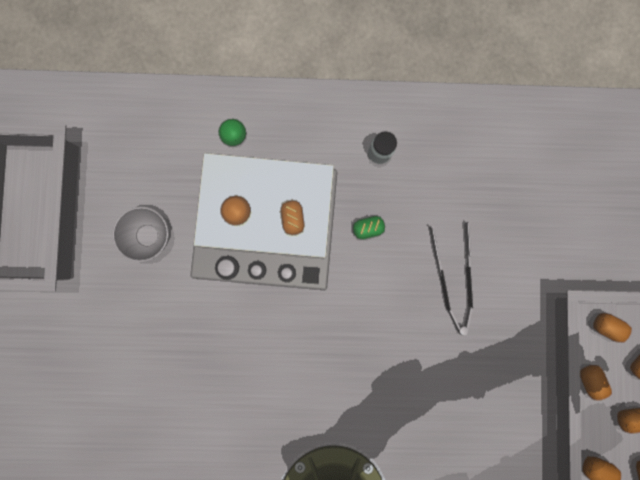

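View pics/scene0.png

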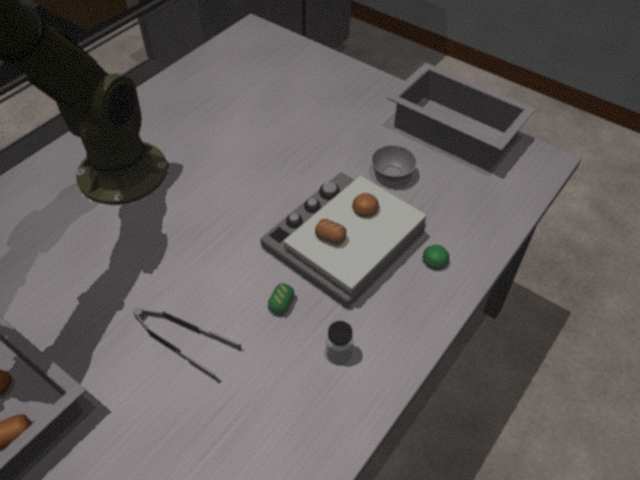

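The top view shows the keys at about (227,267), (257,270) and (287,273), with the big key at the +y end. The long roll is at (292,217), the bun at (236,210), and the tongs have their pivot at (463,331) and jaws at (432,226) and (465,222). Next I'll take enlarged crops and back-project the points.

```bash
cat > h.py <<'E'
import numpy as np,cv2,pickle
def world(d,px,z):
    K,T=d["camera_matrix"],np.array(d["extrinsics"])
    r=T[:3,:3]@np.linalg.inv(K)@np.array([px[0],px[1],1.]); o=T[:3,3]
    return o+r*(z-o[2])/r[2]
def pix(d,p):
    T=np.linalg.inv(d["extrinsics"]); c=d["camera_matrix"]@(T[:3,:3]@np.array(p)+T[:3,3]); return c[:2]/c[2]
E
python3 - <<'E'
from h import *
t=pickle.load(open("top.pkl","rb")); s=pickle.load(open("scene.pkl","rb"))
for n,p,z in [("pow",(227,267),.058),("unit",(257,270),.058),("zero",(287,273),.058),("roll",(292,217),.12),("bun",(236,210),.1),
 ("bl",(205,154),.078),("br",(334,165),.078),("fr",(325,257),.078),("fl",(195,246),.078),("piv",(463,331),.026),("jl",(430,226),.026),("jr",(465,222),.026),("green",(369,227),.04)]:
    print(n,world(t,p,z).round(4),pix(s,world(t,p,z)).round(0))
def crop(f,x0,y0,x1,y1,k): return cv2.resize(f[y0:y1,x0:x1,::-1],None,fx=k,fy=k,interpolation=cv2.INTER_CUBIC)
a=crop(t["frame"],185,150,345,295,4.0); b=crop(t["frame"],415,215,485,340,4.64)
a=cv2.resize(a,None,fx=.7,fy=.7) if False else a
cv2.imwrite("pics/cA.png",a); 
c=crop(s["frame"],125,295,255,390,6); cv2.imwrite("pics/cC.png",c)
b=crop(t["frame"],415,215,485,340,4.8); cv2.imwrite("pics/cB.png",b)
E
```

```text
pow [0.5045 0.2394 0.058 ] [329. 189.]
unit [0.4997 0.1752 0.058 ] [312. 203.]
zero [0.4948 0.1109 0.058 ] [294. 218.]
roll [0.6092 0.1009 0.12  ] [330. 226.]
bun [0.6227 0.218  0.1   ] [365. 203.]
bl [0.7435 0.292  0.078 ] [425. 214.]
br [0.7278 0.0164 0.078 ] [351. 288.]
fr [0.5307 0.0309 0.078 ] [284. 240.]
fl [0.5469 0.3045 0.078 ] [359. 175.]
piv [ 0.3764 -0.2789  0.026 ] [139. 310.]
jl [ 0.607  -0.2039  0.026 ] [242. 343.]
jr [ 0.6181 -0.2828  0.026 ] [220. 373.]
green [ 0.5999 -0.0654  0.04  ] [281. 293.]
```

View pics/cA.png

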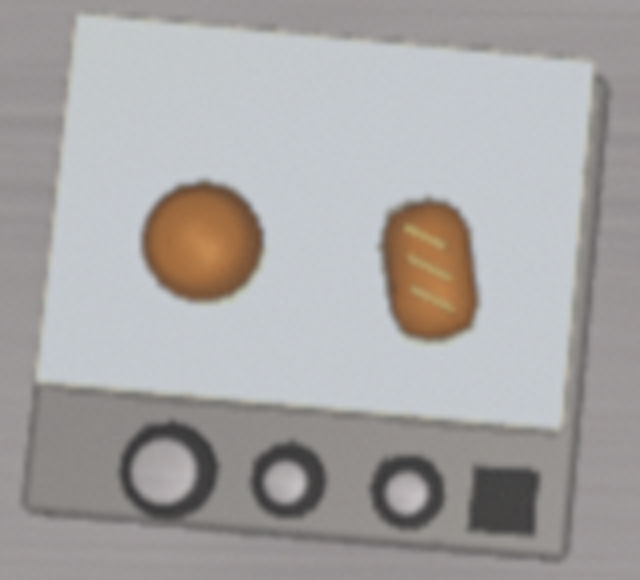

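View pics/cB.png

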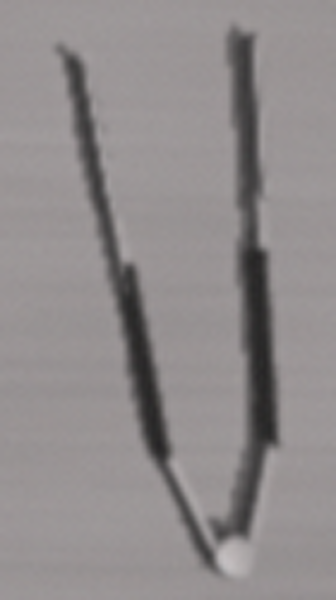

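The big key is at about (0.504, 0.241), the middle key at (0.499, 0.176) and the far key at (0.4945, 0.112), so the spacing comes out at 65 mm as it should. The tongs' origin is near (0.470, -0.265) with yaw about 8.6°. I'll move to the keys now.

>>> servo_tool(commands=[{"hand": 0,"az": 0.986},{"hand": 0,"az": 0.986},{"hand": 0,"az": 0.986},{"hand": 0,"az": 0.986},{"hand": 0,"az": 0.986},{"hand": 0,"dx": 0.98},{"hand": 0,"dx": 0.98},{"hand": 0,"dx": 0.98},{"hand": 0,"dx": 0.98},{"hand": 0,"dx": 0.98},{"hand": 0,"dx": 0.98},{"hand": 0,"dx": 0.98},{"hand": 0,"dx": 0.98},{"hand": 0,"dx": 0.98},{"hand": 0,"dx": 0.98}], newtons=20)

```text
schema error: expected keys hand, dx, dy, dz, ax, ay, az
```

```bash
python3 - <<'E'
from h import *
t=pickle.load(open("top.pkl","rb")); s=pickle.load(open("scene.pkl","rb"))
for d,box in((t,(275,190,315,245)),(s,(310,210,352,250))):
    f=d["frame"]; x0,y0,x1,y1=box; c=cv2.cvtColor(f[y0:y1,x0:x1],cv2.COLOR_RGB2HSV)
    m=((c[...,1]>90)).astype(np.uint8)
    ps=np.argwhere(m)[:,::-1]+[x0,y0]; print(len(ps),ps.mean(0))
    w=np.array([world(d,p,.11)[:2] for p in ps.astype(float)]).astype(np.float32)
    r=cv2.minAreaRect(w*1000); e,v=np.linalg.eigh(np.cov(w.T)); print(w.mean(0),r,np.degrees(np.arctan2(v[1,1],v[0,1])))
print(pix(s,world(t,(292.2,217),.12)))
E
```

```text
611 [292.06382979 217.21767594]
[0.6098429  0.10125606] ((610.0857543945312, 101.35636138916016), (67.54122924804688, 41.67536163330078), 8.851592063903809) -170.7365731277856
491 [330.18940937 230.98778004]
[0.6133127  0.09490649] ((613.4224853515625, 94.85574340820312), (68.11642456054688, 52.892311096191406), 9.2508544921875) 175.80651579963663
[330.29597381 225.6354175 ]
```

>>> servo_tool(commands=[{"hand": 0,"dx": 0,"dy": 0,"dz": 0,"ax": 0,"ay": 0,"az": 0.986},{"hand": 0,"dx": 0,"dy": 0,"dz": 0,"ax": 0,"ay": 0,"az": 0.986},{"hand": 0,"dx": 0,"dy": 0,"dz": 0,"ax": 0,"ay": 0,"az": 0.986},{"hand": 0,"dx": 0,"dy": 0,"dz": 0,"ax": 0,"ay": 0,"az": 0.986},{"hand": 0,"dx": 0,"dy": 0,"dz": 0,"ax": 0,"ay": 0,"az": 0.986},{"hand": 0,"dx": 0.98,"dy": 0,"dz": 0,"ax": 0,"ay": 0,"az": 0},{"hand": 0,"dx": 0.98,"dy": 0,"dz": 0,"ax": 0,"ay": 0,"az": 0},{"hand": 0,"dx": 0.98,"dy": 0,"dz": 0,"ax": 0,"ay": 0,"az": 0},{"hand": 0,"dx": 0.98,"dy": 0,"dz": 0,"ax": 0,"ay": 0,"az": 0},{"hand": 0,"dx": 0.98,"dy": 0,"dz": 0,"ax": 0,"ay": 0,"az": 0},{"hand": 0,"dx": 0.98,"dy": 0,"dz": 0,"ax": 0,"ay": 0,"az": 0},{"hand": 0,"dx": 0.98,"dy": 0,"dz": 0,"ax": 0,"ay": 0,"az": 0},{"hand": 0,"dx": 0.98,"dy": 0,"dz": 0,"ax": 0,"ay": 0,"az": 0},{"hand": 0,"dx": 0.98,"dy": 0,"dz": 0,"ax": 0,"ay": 0,"az": 0},{"hand": 0,"dx": 0.98,"dy": 0,"dz": 0,"ax": 0,"ay": 0,"az": 0}], newtons=20)

```text
t: 1.6
ee_pos: [0.5056, -0.5882, 0.2306]
eef_rot: [-3.141, 0.001, -0.0]
force: [0.2, -0.7, 0.0]
gripper_width: 0.0005
grasp_force: 0.0
```

Next is -y in the tool frame by 0.829 m, about 28 rows.

>>> servo_tool(commands=[{"hand": 0,"dx": 0,"dy": -0.9,"dz": 0,"ax": 0,"ay": 0,"az": 0},{"hand": 0,"dx": 0,"dy": -0.9,"dz": 0,"ax": 0,"ay": 0,"az": 0},{"hand": 0,"dx": 0,"dy": -0.9,"dz": 0,"ax": 0,"ay": 0,"az": 0},{"hand": 0,"dx": 0,"dy": -0.9,"dz": 0,"ax": 0,"ay": 0,"az": 0},{"hand": 0,"dx": 0,"dy": -0.9,"dz": 0,"ax": 0,"ay": 0,"az": 0},{"hand": 0,"dx": 0,"dy": -0.9,"dz": 0,"ax": 0,"ay": 0,"az": 0},{"hand": 0,"dx": 0,"dy": -0.9,"dz": 0,"ax": 0,"ay": 0,"az": 0},{"hand": 0,"dx": 0,"dy": -0.9,"dz": 0,"ax": 0,"ay": 0,"az": 0},{"hand": 0,"dx": 0,"dy": -0.9,"dz": 0,"ax": 0,"ay": 0,"az": 0},{"hand": 0,"dx": 0,"dy": -0.9,"dz": 0,"ax": 0,"ay": 0,"az": 0},{"hand": 0,"dx": 0,"dy": -0.9,"dz": 0,"ax": 0,"ay": 0,"az": 0},{"hand": 0,"dx": 0,"dy": -0.9,"dz": 0,"ax": 0,"ay": 0,"az": 0},{"hand": 0,"dx": 0,"dy": -0.9,"dz": 0,"ax": 0,"ay": 0,"az": 0},{"hand": 0,"dx": 0,"dy": -0.9,"dz": 0,"ax": 0,"ay": 0,"az": 0},{"hand": 0,"dx": 0,"dy": -0.9,"dz": 0,"ax": 0,"ay": 0,"az": 0},{"hand": 0,"dx": 0,"dy": -0.9,"dz": 0,"ax": 0,"ay": 0,"az": 0},{"hand": 0,"dx": 0,"dy": -0.9,"dz": 0,"ax": 0,"ay": 0,"az": 0},{"hand": 0,"dx": 0,"dy": -0.9,"dz": 0,"ax": 0,"ay": 0,"az": 0},{"hand": 0,"dx": 0,"dy": -0.9,"dz": 0,"ax": 0,"ay": 0,"az": 0},{"hand": 0,"dx": 0,"dy": -0.9,"dz": 0,"ax": 0,"ay": 0,"az": 0}])

```text
t: 3.6
ee_pos: [0.5045, -0.0475, 0.231]
eef_rot: [-3.142, 0.001, -0.0]
force: [0.6, -0.6, -0.2]
gripper_width: -0.0001
grasp_force: 0.0
```

>>> servo_tool(commands=[{"hand": 0,"dx": 0,"dy": -0.9,"dz": 0,"ax": 0,"ay": 0,"az": 0},{"hand": 0,"dx": 0,"dy": -0.9,"dz": 0,"ax": 0,"ay": 0,"az": 0},{"hand": 0,"dx": 0,"dy": -0.9,"dz": 0,"ax": 0,"ay": 0,"az": 0},{"hand": 0,"dx": 0,"dy": -0.9,"dz": 0,"ax": 0,"ay": 0,"az": 0},{"hand": 0,"dx": 0,"dy": -0.9,"dz": 0,"ax": 0,"ay": 0,"az": 0},{"hand": 0,"dx": 0,"dy": -0.9,"dz": 0,"ax": 0,"ay": 0,"az": 0},{"hand": 0,"dx": 0,"dy": -0.9,"dz": 0,"ax": 0,"ay": 0,"az": 0},{"hand": 0,"dx": 0,"dy": -0.9,"dz": 0,"ax": 0,"ay": 0,"az": 0},{"hand": 0,"dx": 0,"dy": -0.9,"dz": 0.8,"ax": 0,"ay": 0,"az": 0},{"hand": 0,"dx": 0,"dy": -0.9,"dz": 0.8,"ax": 0,"ay": 0,"az": 0},{"hand": 0,"dx": 0,"dy": -0.74,"dz": 0.8,"ax": 0,"ay": 0,"az": 0},{"hand": 0,"dx": 0,"dy": 0,"dz": 0.8,"ax": 0,"ay": 0,"az": 0},{"hand": 0,"dx": 0,"dy": 0,"dz": 0.8,"ax": 0,"ay": 0,"az": 0},{"hand": 0,"dx": 0,"dy": 0,"dz": 0.8,"ax": 0,"ay": 0,"az": 0},{"hand": 0,"dx": 0,"dy": 0,"dz": 0,"ax": 0,"ay": 0,"az": 0},{"hand": 0,"dx": 0,"dy": 0,"dz": 0,"ax": 0,"ay": 0,"az": 0}])

```text
t: 5.2
ee_pos: [0.5048, 0.2436, 0.0873]
eef_rot: [3.141, 0.001, -0.0]
force: [-0.6, 0.4, 0.4]
gripper_width: -0.0002
grasp_force: 0.0
```

>>> servo_tool(commands=[{"hand": 0,"dx": 0,"dy": 0.08,"dz": 0.6,"ax": 0,"ay": 0,"az": 0},{"hand": 0,"dx": 0,"dy": 0,"dz": 0.3,"ax": 0,"ay": 0,"az": 0},{"hand": 0,"dx": 0,"dy": 0,"dz": 0.15,"ax": 0,"ay": 0,"az": 0},{"hand": 0,"dx": 0,"dy": 0,"dz": 0.12,"ax": 0,"ay": 0,"az": 0},{"hand": 0,"dx": 0,"dy": 0,"dz": 0,"ax": 0,"ay": 0,"az": 0},{"hand": 0,"dx": 0,"dy": 0,"dz": 0,"ax": 0,"ay": 0,"az": 0}])

```text
t: 5.8
ee_pos: [0.5056, 0.2412, 0.0556]
eef_rot: [-3.142, -0.003, -0.001]
force: [-6.2, -4.8, 27.5]
gripper_width: 0.0001
grasp_force: 13.5
```

The force is 27 N at z = 0.0556, which is higher than expected. I'll check with a picture.

```bash
python3 - <<'E'
from h import *
from workcell import eyes,telemetry
d=eyes.read_camera("scene"); pickle.dump(d,open("s1.pkl","wb"))
e=eyes.read_camera("top"); pickle.dump(e,open("t1.pkl","wb"))
s=telemetry.read_state();print(s["ee_pos"],s["force"],s["torque"])
a=cv2.resize(d["frame"][130:260,240:380,::-1],None,fx=3.5,fy=3.5,interpolation=cv2.INTER_CUBIC)
b=cv2.resize(e["frame"][210:340,185:275,::-1],None,fx=3.5,fy=3.5,interpolation=cv2.INTER_CUBIC)
cv2.imwrite("pics/k1.png",np.hstack([a,b]))
E
```

```text
[0.50563987 0.24119599 0.05564001] [-5.91672968 -4.38264714 26.84942646] [-1.06469128  1.38924894  0.00599607]
```

View pics/k1.png

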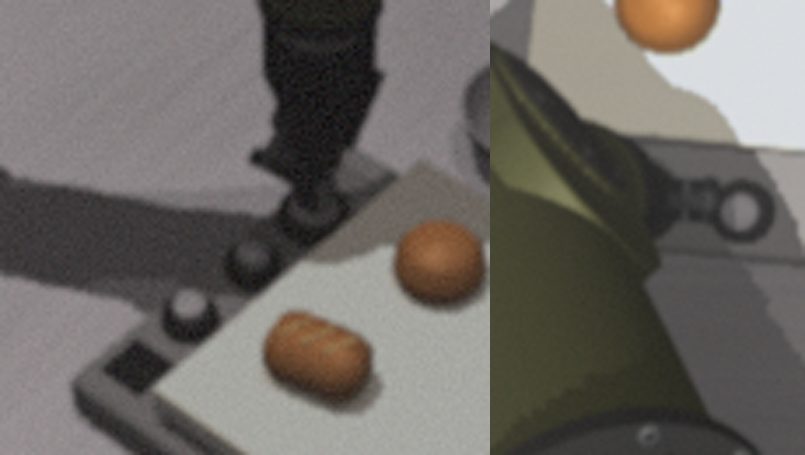

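>>> servo_tool(commands=[{"hand": 0,"dx": 0,"dy": 0,"dz": -0.1,"ax": 0,"ay": 0,"az": 0},{"hand": 0,"dx": 0,"dy": 0,"dz": 0,"ax": 0,"ay": 0,"az": 0}])

```text
t: 6.1
ee_pos: [0.5056, 0.2412, 0.0569]
eef_rot: [-3.141, -0.002, -0.001]
force: [-0.3, -1.7, 3.2]
gripper_width: -0.0003
grasp_force: 1.7
```

>>> servo_tool(commands=[{"hand": 0,"dx": 0,"dy": 0,"dz": -0.1,"ax": 0,"ay": 0,"az": 0},{"hand": 0,"dx": 0,"dy": 0,"dz": 0,"ax": 0,"ay": 0,"az": 0}])

```text
t: 6.3
ee_pos: [0.5056, 0.2413, 0.0589]
eef_rot: [-3.141, -0.001, -0.001]
force: [0.9, -1.3, 1.8]
gripper_width: 0.0
grasp_force: 1.3
```

>>> servo_tool(commands=[{"hand": 0,"dx": 0,"dy": 0,"dz": -0.1,"ax": 0,"ay": 0,"az": 0},{"hand": 0,"dx": 0,"dy": 0,"dz": 0,"ax": 0,"ay": 0,"az": 0}])

```text
t: 6.5
ee_pos: [0.5051, 0.2415, 0.0615]
eef_rot: [-3.141, -0.0, -0.0]
force: [0.6, 0.4, 1.0]
gripper_width: -0.0004
grasp_force: 0.7
```

>>> servo_tool(commands=[{"hand": 0,"dx": 0,"dy": 0,"dz": -0.1,"ax": 0,"ay": 0,"az": 0},{"hand": 0,"dx": 0,"dy": 0,"dz": 0,"ax": 0,"ay": 0,"az": 0}])

```text
t: 6.7
ee_pos: [0.5046, 0.2415, 0.0642]
eef_rot: [-3.141, 0.001, -0.0]
force: [-0.6, -0.4, -0.6]
gripper_width: -0.0
grasp_force: 0.0
```

>>> servo_tool(commands=[{"hand": 0,"dx": 0,"dy": 0,"dz": -0.1,"ax": 0,"ay": 0,"az": 0},{"hand": 0,"dx": 0,"dy": 0,"dz": 0,"ax": 0,"ay": 0,"az": 0}])

```text
t: 6.9
ee_pos: [0.5049, 0.2414, 0.0674]
eef_rot: [-3.141, 0.0, -0.0]
force: [0.4, 0.1, 0.6]
gripper_width: 0.0003
grasp_force: 0.0
```

The big key did go right down. The force falls from about 3.2 N at a TCP reading of 0.057 to zero near 0.063, so the readings sit about 4 mm high. Now the middle key.

>>> servo_tool(commands=[{"hand": 0,"dx": 0,"dy": 0,"dz": -0.5,"ax": 0,"ay": 0,"az": 0},{"hand": 0,"dx": -0.1,"dy": 0.73,"dz": 0,"ax": 0,"ay": 0,"az": 0},{"hand": 0,"dx": -0.1,"dy": 0.73,"dz": 0,"ax": 0,"ay": 0,"az": 0},{"hand": 0,"dx": 0,"dy": 0.72,"dz": 0,"ax": 0,"ay": 0,"az": 0},{"hand": 0,"dx": 0,"dy": 0,"dz": 0,"ax": 0,"ay": 0,"az": 0},{"hand": 0,"dx": 0,"dy": 0,"dz": 0,"ax": 0,"ay": 0,"az": 0},{"hand": 0,"dx": 0,"dy": 0,"dz": 0.5,"ax": 0,"ay": 0,"az": 0},{"hand": 0,"dx": 0,"dy": 0,"dz": 0.25,"ax": 0,"ay": 0,"az": 0},{"hand": 0,"dx": 0,"dy": 0,"dz": 0.15,"ax": 0,"ay": 0,"az": 0},{"hand": 0,"dx": 0,"dy": 0,"dz": 0,"ax": 0,"ay": 0,"az": 0},{"hand": 0,"dx": 0,"dy": 0,"dz": 0,"ax": 0,"ay": 0,"az": 0}])

```text
t: 8.0
ee_pos: [0.499, 0.1772, 0.056]
eef_rot: [-3.141, -0.001, 0.001]
force: [-2.5, 0.5, 9.9]
gripper_width: 0.0003
grasp_force: 4.6
```

That one is bottomed, with 10 N at the same depth. Next is the far small key.

>>> servo_tool(commands=[{"hand": 0,"dx": 0,"dy": 0,"dz": -0.45,"ax": 0,"ay": 0,"az": 0},{"hand": 0,"dx": 0,"dy": 0,"dz": -0.45,"ax": 0,"ay": 0,"az": 0},{"hand": 0,"dx": -0.08,"dy": 0.73,"dz": 0,"ax": 0,"ay": 0,"az": 0},{"hand": 0,"dx": -0.08,"dy": 0.73,"dz": 0,"ax": 0,"ay": 0,"az": 0},{"hand": 0,"dx": 0,"dy": 0.72,"dz": 0,"ax": 0,"ay": 0,"az": 0},{"hand": 0,"dx": 0,"dy": 0,"dz": 0,"ax": 0,"ay": 0,"az": 0},{"hand": 0,"dx": 0,"dy": 0,"dz": 0,"ax": 0,"ay": 0,"az": 0},{"hand": 0,"dx": 0,"dy": 0,"dz": 0.5,"ax": 0,"ay": 0,"az": 0},{"hand": 0,"dx": 0,"dy": 0,"dz": 0.25,"ax": 0,"ay": 0,"az": 0},{"hand": 0,"dx": 0,"dy": 0,"dz": 0.15,"ax": 0,"ay": 0,"az": 0},{"hand": 0,"dx": 0,"dy": 0,"dz": 0,"ax": 0,"ay": 0,"az": 0},{"hand": 0,"dx": 0,"dy": 0,"dz": 0,"ax": 0,"ay": 0,"az": 0}])

```text
t: 9.2
ee_pos: [0.4942, 0.112, 0.056]
eef_rot: [-3.141, -0.001, 0.001]
force: [-2.8, 1.2, 10.5]
gripper_width: 0.0001
grasp_force: 4.9
```

All three keys are pressed. Next I'll lift, open the gripper and go over the tongs.

>>> servo_tool(commands=[{"hand": 0,"dx": 0,"dy": 0,"dz": -0.5,"ax": 0,"ay": 0,"az": 0},{"hand": 0,"dx": 0,"dy": 0,"dz": -1,"ax": 0,"ay": 0,"az": 0},{"hand": 0,"dx": 0,"dy": 0,"dz": -1,"ax": 0,"ay": 0,"az": 0},{"hand": 1,"dx": 0,"dy": 0.5,"dz": -0.8,"ax": 0,"ay": 0,"az": 0},{"hand": 1,"dx": -0.08,"dy": 0.9,"dz": 0,"ax": 0,"ay": 0,"az": 0},{"hand": 1,"dx": -0.08,"dy": 0.9,"dz": 0,"ax": 0,"ay": 0,"az": 0},{"hand": 1,"dx": -0.08,"dy": 0.9,"dz": 0,"ax": 0,"ay": 0,"az": 0},{"hand": 1,"dx": -0.08,"dy": 0.9,"dz": 0,"ax": 0,"ay": 0,"az": 0},{"hand": 1,"dx": -0.08,"dy": 0.9,"dz": 0,"ax": 0,"ay": 0,"az": 0},{"hand": 1,"dx": -0.08,"dy": 0.9,"dz": 0,"ax": 0,"ay": 0,"az": 0},{"hand": 1,"dx": -0.08,"dy": 0.9,"dz": 0,"ax": 0,"ay": 0,"az": 0},{"hand": 1,"dx": -0.08,"dy": 0.9,"dz": 0,"ax": 0,"ay": 0,"az": 0},{"hand": 1,"dx": -0.08,"dy": 0.9,"dz": 0,"ax": 0,"ay": 0,"az": 0},{"hand": 1,"dx": -0.08,"dy": 0.9,"dz": 0,"ax": 0,"ay": 0,"az": 0},{"hand": 1,"dx": 0,"dy": 0.9,"dz": 0,"ax": 0,"ay": 0,"az": 0},{"hand": 1,"dx": 0,"dy": 0.9,"dz": 0,"ax": 0,"ay": 0,"az": 0},{"hand": 1,"dx": 0,"dy": 0.9,"dz": 0,"ax": 0,"ay": 0,"az": 0},{"hand": 1,"dx": 0,"dy": 0.3,"dz": 0,"ax": 0,"ay": 0,"az": -0.7},{"hand": 1,"dx": 0,"dy": 0,"dz": 0,"ax": 0,"ay": 0,"az": -0.7},{"hand": 1,"dx": 0,"dy": 0,"dz": 0,"ax": 0,"ay": 0,"az": -0.7}])

```text
t: 11.2
ee_pos: [0.4701, -0.2643, 0.1539]
eef_rot: [-3.141, 0.0, 0.148]
force: [-0.6, 0.1, 0.3]
gripper_width: 0.0851
grasp_force: 0.0
```

>>> servo_tool(commands=[{"hand": 1,"dx": 0,"dy": 0,"dz": 0,"ax": 0,"ay": 0,"az": 0},{"hand": 1,"dx": 0,"dy": 0,"dz": 0,"ax": 0,"ay": 0,"az": 0}])

```text
t: 11.4
ee_pos: [0.4701, -0.264, 0.1541]
eef_rot: [-3.141, 0.0, 0.146]
force: [0.8, 0.9, 0.5]
gripper_width: 0.0854
grasp_force: 0.0
```

>>> servo_tool(commands=[{"hand": 1,"dx": 0,"dy": 0,"dz": 0.8,"ax": 0,"ay": 0,"az": 0},{"hand": 1,"dx": 0,"dy": 0,"dz": 0.8,"ax": 0,"ay": 0,"az": 0},{"hand": 1,"dx": 0,"dy": 0,"dz": 0.8,"ax": 0,"ay": 0,"az": 0},{"hand": 1,"dx": 0,"dy": 0,"dz": 0.8,"ax": 0,"ay": 0,"az": 0},{"hand": 1,"dx": 0,"dy": 0,"dz": 0.6,"ax": 0,"ay": 0,"az": 0},{"hand": 1,"dx": 0,"dy": 0,"dz": 0.4,"ax": 0,"ay": 0,"az": 0},{"hand": 1,"dx": 0,"dy": 0,"dz": 0.4,"ax": 0,"ay": 0,"az": 0},{"hand": 1,"dx": 0,"dy": 0,"dz": 0.3,"ax": 0,"ay": 0,"az": 0},{"hand": 1,"dx": 0,"dy": 0,"dz": 0,"ax": 0,"ay": 0,"az": 0},{"hand": 1,"dx": 0,"dy": 0,"dz": 0,"ax": 0,"ay": 0,"az": 0}])

```text
t: 12.4
ee_pos: [0.4702, -0.2646, 0.0074]
eef_rot: [3.141, -0.0, 0.146]
force: [0.5, 0.4, -0.2]
gripper_width: 0.0854
grasp_force: 0.0
```

>>> servo_tool(commands=[{"hand": 1,"dx": 0,"dy": 0,"dz": 0.17,"ax": 0,"ay": 0,"az": 0},{"hand": 0.7,"dx": 0,"dy": 0,"dz": 0,"ax": 0,"ay": 0,"az": 0},{"hand": 0.66,"dx": 0,"dy": 0,"dz": 0,"ax": 0,"ay": 0,"az": 0},{"hand": 0.66,"dx": 0,"dy": 0,"dz": 0,"ax": 0,"ay": 0,"az": 0},{"hand": 0.66,"dx": 0,"dy": 0,"dz": 0,"ax": 0,"ay": 0,"az": 0},{"hand": 0.66,"dx": 0,"dy": 0,"dz": 0,"ax": 0,"ay": 0,"az": 0}], newtons=20)

```text
t: 13.0
ee_pos: [0.4706, -0.2648, 0.0029]
eef_rot: [3.141, -0.001, 0.146]
force: [-1.2, 0.3, 5.4]
gripper_width: 0.0567
grasp_force: 7.6
```

>>> servo_tool(commands=[{"hand": 0.65,"dx": 0,"dy": 0,"dz": -0.1,"ax": 0,"ay": 0,"az": 0},{"hand": 0.65,"dx": 0,"dy": 0,"dz": -0.3,"ax": 0,"ay": 0,"az": 0},{"hand": 0.65,"dx": 0,"dy": 0,"dz": -0.5,"ax": 0,"ay": 0,"az": 0},{"hand": 0.65,"dx": 0,"dy": 0,"dz": -0.7,"ax": 0,"ay": 0,"az": 0},{"hand": 0.65,"dx": 0,"dy": 0,"dz": -0.7,"ax": 0,"ay": 0,"az": 0},{"hand": 0.65,"dx": 0,"dy": 0,"dz": -0.7,"ax": 0,"ay": 0,"az": 0},{"hand": 0.65,"dx": 0,"dy": 0,"dz": -0.7,"ax": 0,"ay": 0,"az": 0},{"hand": 0.65,"dx": 0,"dy": 0,"dz": -0.7,"ax": 0,"ay": 0,"az": 0},{"hand": 0.65,"dx": 0,"dy": 0,"dz": -0.7,"ax": 0,"ay": 0,"az": 0},{"hand": 0.65,"dx": 0,"dy": 0,"dz": -0.7,"ax": 0,"ay": 0,"az": 0},{"hand": 0.65,"dx": 0,"dy": 0,"dz": -0.5,"ax": 0,"ay": 0,"az": 0},{"hand": 0.65,"dx": 0,"dy": 0,"dz": -0.2,"ax": 0,"ay": 0,"az": 0},{"hand": 0.65,"dx": 0,"dy": 0,"dz": 0,"ax": 0,"ay": 0,"az": 0},{"hand": 0.65,"dx": 0,"dy": 0,"dz": 0,"ax": 0,"ay": 0,"az": 0}])

```text
t: 14.4
ee_pos: [0.4694, -0.2643, 0.1965]
eef_rot: [-3.141, 0.001, 0.146]
force: [0.0, 0.0, -1.5]
gripper_width: 0.0555
grasp_force: 6.4
```

```bash
python3 - <<'E'
from h import *
from workcell import eyes,telemetry
d=eyes.read_camera("scene"); pickle.dump(d,open("s2.pkl","wb"))
e=eyes.read_camera("top"); pickle.dump(e,open("t2.pkl","wb"))
s=telemetry.read_state();print(s["ee_pos"],s["force"],s["torque"])
a=cv2.resize(d["frame"][200:400,90:290,::-1],None,fx=2,fy=2,interpolation=cv2.INTER_CUBIC)
b=cv2.resize(e["frame"][200:400,385:585,::-1],None,fx=2,fy=2,interpolation=cv2.INTER_CUBIC)
cv2.imwrite("pics/k2.png",np.hstack([a,b]))
E
```

```text
[ 0.46941545 -0.26429339  0.19617303] [ 1.15623172  0.24848471 -1.9860883 ] [0.00223593 0.00911108 0.0112511 ]
```

View pics/k2.png

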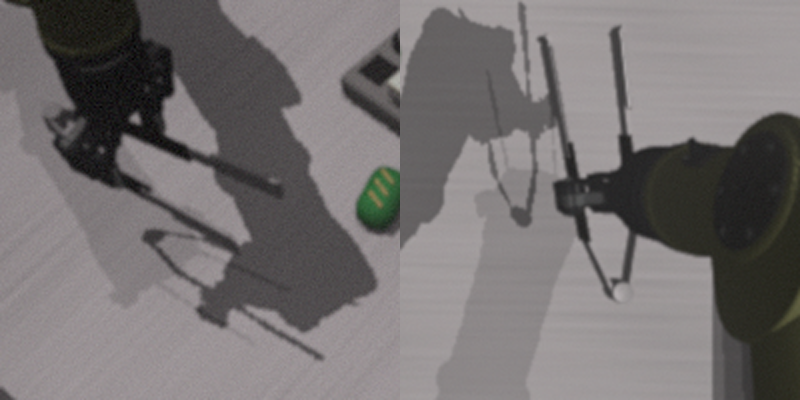

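The tongs are lifted level, with the jaw tips at top-view pixels (456.5,220) and (493,215) and the pivot at (495.5,345.5). I'll work out the tongs' pose relative to the TCP.

```bash
python3 - <<'E'
from h import *
t=pickle.load(open("t2.pkl","rb")); t0=pickle.load(open("top.pkl","rb"));s=pickle.load(open("s2.pkl","rb"))
z=.2195
L,R,P=[world(t,p,z) for p in((456.5,220),(493,215),(495.5,345.5))]
m=(L+R)/2; v=m-P; print(L,R,P,np.linalg.norm(L-R),np.linalg.norm(v),np.degrees(np.arctan2(v[1],v[0])))
tcp=np.array([.4694,-.2643,0]); u=v/np.linalg.norm(v); n=np.array([-u[1],u[0],0])
print("origin rel tcp",(P+.095*u-tcp)@u,(P-tcp)@n,"fromtips",(m-.140*u-tcp)@u)
print("scene tips", (90+282/2,200+190/2),(90+238/2,200+250/2),pix(s,L),pix(s,R))
E
```

```text
[ 0.60157771 -0.20487757  0.2195    ] [ 0.61261746 -0.27232232  0.2195    ] [ 0.37636499 -0.27640036  0.2195    ] 0.06834230692236269 0.2338084782734656 9.303990400641057
origin rel tcp 0.0012326162977891225 0.003100036442654775 fromtips 4.109457125471975e-05
scene tips (231.0, 295.0) (209.0, 325.0) [229.37668656 288.43328444] [208.28950442 316.33216333]
```

>>> servo_tool(commands=[{"hand": 0.65,"dx": 0.109,"dy": -0.431,"dz": 0,"ax": 0,"ay": 0,"az": 0},{"hand": 0.65,"dx": 0.219,"dy": -0.862,"dz": 0,"ax": 0,"ay": 0,"az": 0},{"hand": 0.65,"dx": 0.219,"dy": -0.862,"dz": 0,"ax": 0,"ay": 0,"az": 0},{"hand": 0.65,"dx": 0.219,"dy": -0.862,"dz": 0,"ax": 0,"ay": 0,"az": 0},{"hand": 0.65,"dx": 0.219,"dy": -0.862,"dz": 0,"ax": 0,"ay": 0,"az": 0},{"hand": 0.65,"dx": 0.219,"dy": -0.862,"dz": 0,"ax": 0,"ay": 0,"az": 0},{"hand": 0.65,"dx": 0.219,"dy": -0.862,"dz": 0,"ax": 0,"ay": 0,"az": 0},{"hand": 0.65,"dx": 0.219,"dy": -0.862,"dz": 0,"ax": 0,"ay": 0,"az": 0},{"hand": 0.65,"dx": 0.219,"dy": -0.862,"dz": 0,"ax": 0,"ay": 0,"az": 0},{"hand": 0.65,"dx": 0.219,"dy": -0.862,"dz": 0,"ax": 0,"ay": 0,"az": 0},{"hand": 0.65,"dx": 0.219,"dy": -0.862,"dz": 0,"ax": 0,"ay": 0,"az": 0},{"hand": 0.65,"dx": 0.219,"dy": -0.862,"dz": 0,"ax": 0,"ay": 0,"az": 0},{"hand": 0.65,"dx": 0.219,"dy": -0.862,"dz": 0,"ax": 0,"ay": 0,"az": 0},{"hand": 0.65,"dx": 0.109,"dy": -0.431,"dz": 0.3,"ax": 0,"ay": 0,"az": 0},{"hand": 0.65,"dx": 0,"dy": 0,"dz": 0.6,"ax": 0,"ay": 0,"az": 0},{"hand": 0.65,"dx": 0,"dy": 0,"dz": 0.5,"ax": 0,"ay": 0,"az": 0},{"hand": 0.65,"dx": 0,"dy": 0,"dz": 0.1,"ax": 0,"ay": 0,"az": 0},{"hand": 0.65,"dx": 0,"dy": 0,"dz": 0,"ax": 0,"ay": 0,"az": 0},{"hand": 0.65,"dx": 0,"dy": 0,"dz": 0,"ax": 0,"ay": 0,"az": 0}])

```text
t: 16.4
ee_pos: [0.5056, 0.0809, 0.1526]
eef_rot: [-3.141, -0.001, 0.146]
force: [0.9, 0.3, -0.5]
gripper_width: 0.0556
grasp_force: 6.4
```

```bash
python3 - <<'E'
from h import *
from workcell import eyes,telemetry
d=eyes.read_camera("scene"); pickle.dump(d,open("s3.pkl","wb"))
e=eyes.read_camera("top"); pickle.dump(e,open("t3.pkl","wb"))
s=telemetry.read_state();print(s["ee_pos"],s["eef_rot"],s["force"])
a=cv2.resize(d["frame"][140:270,250:380,::-1],None,fx=3,fy=3,interpolation=cv2.INTER_CUBIC)
b=cv2.resize(e["frame"][170:300,225:355,::-1],None,fx=3,fy=3,interpolation=cv2.INTER_CUBIC)
cv2.imwrite("pics/k3.png",np.hstack([a,b]))
E
```

```text
[0.50584431 0.08065795 0.15280194] [-3.14151722e+00 -1.23311045e-03  1.46043188e-01] [ 0.29742858  0.01206582 -0.47449242]
```

View pics/k3.png

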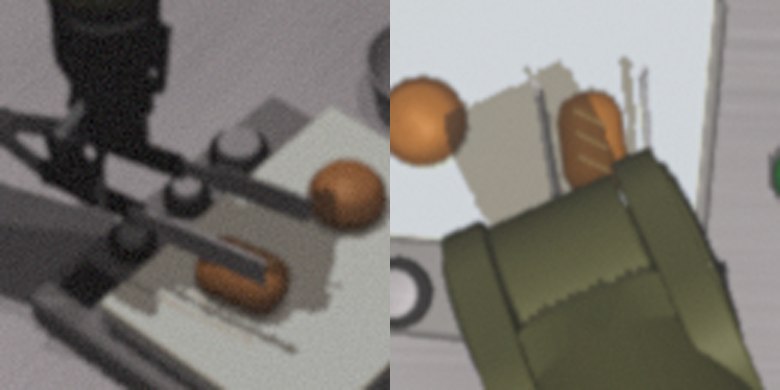

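The top view has the jaws bracketing the roll, with tips at pixels (271.7,194) and (303.7,190.7). I'll check the centring in numbers.

```bash
python3 - <<'E'
from h import *
t=pickle.load(open("t3.pkl","rb")); s=pickle.load(open("s3.pkl","rb"))
z=.1755
L,R=[world(t,p,z) for p in((271.7,194),(303.7,190.7))]
L2=world(t,((556-390)/3+225,195/3+170),z)
m=(L+R)/2; a=np.radians(9); u=np.array([np.cos(a),np.sin(a),0]); n=np.array([-u[1],u[0],0]); c=np.array([.610,.1013,0])
print(L,R,np.linalg.norm(L-R),"left arm yaw",np.degrees(np.arctan2(*(L-L2)[1::-1])))
print("tips vs roll: along",(m-c)@u,"lat L",(L-c)@n,"R",(R-c)@n)
# predicted jaw outer/tip points in scene
for nm,p in(("L",L),("R",R)): print(nm,pix(s,p),pix(s,p-[0,0,.026]))
print("seen", (250+312/3,140+208/3),(250+266/3,140+272/3))
E
```

```text
[0.6467988 0.1385977 0.1755   ] [0.65490911 0.07744954 0.1755    ] 0.06168366290213374 left arm yaw 13.623160104030381
tips vs roll: along 0.04140278147358003 lat L 0.031081897615898232 R -0.030582156288505805
L [355.32639956 206.20887926] [354.72795914 214.25496733]
R [341.75554943 225.05226969] [341.34890569 233.01971122]
seen (354.0, 209.33333333333331) (338.6666666666667, 230.66666666666669)
```

It is centred to within 1 mm sideways. I'll back off 4 mm along the axis and descend 64 mm.

>>> servo_tool(commands=[{"hand": 0.65,"dx": -0.13,"dy": 0,"dz": 0.3,"ax": 0,"ay": 0,"az": 0},{"hand": 0.65,"dx": 0,"dy": 0,"dz": 0.4,"ax": 0,"ay": 0,"az": 0},{"hand": 0.65,"dx": 0,"dy": 0,"dz": 0.4,"ax": 0,"ay": 0,"az": 0},{"hand": 0.65,"dx": 0,"dy": 0,"dz": 0.4,"ax": 0,"ay": 0,"az": 0},{"hand": 0.65,"dx": 0,"dy": 0,"dz": 0.3,"ax": 0,"ay": 0,"az": 0},{"hand": 0.65,"dx": 0,"dy": 0,"dz": 0.2,"ax": 0,"ay": 0,"az": 0},{"hand": 0.65,"dx": 0,"dy": 0,"dz": 0.1,"ax": 0,"ay": 0,"az": 0},{"hand": 0.65,"dx": 0,"dy": 0,"dz": 0,"ax": 0,"ay": 0,"az": 0},{"hand": 0.65,"dx": 0,"dy": 0,"dz": 0,"ax": 0,"ay": 0,"az": 0}])

```text
t: 17.4
ee_pos: [0.5018, 0.08, 0.0893]
eef_rot: [-3.142, -0.001, 0.146]
force: [0.2, 0.8, -1.1]
gripper_width: 0.0556
grasp_force: 6.4
```

>>> servo_tool(commands=[{"hand": 0.62,"dx": 0,"dy": 0,"dz": 0,"ax": 0,"ay": 0,"az": 0},{"hand": 0.6,"dx": 0,"dy": 0,"dz": 0,"ax": 0,"ay": 0,"az": 0},{"hand": 0.58,"dx": 0,"dy": 0,"dz": 0,"ax": 0,"ay": 0,"az": 0},{"hand": 0.56,"dx": 0,"dy": 0,"dz": 0,"ax": 0,"ay": 0,"az": 0},{"hand": 0.53,"dx": 0,"dy": 0,"dz": 0,"ax": 0,"ay": 0,"az": 0},{"hand": 0.4,"dx": 0,"dy": 0,"dz": 0,"ax": 0,"ay": 0,"az": 0},{"hand": 0.4,"dx": 0,"dy": 0,"dz": 0,"ax": 0,"ay": 0,"az": 0},{"hand": 0.4,"dx": 0,"dy": 0,"dz": 0,"ax": 0,"ay": 0,"az": 0},{"hand": 0.4,"dx": 0,"dy": 0,"dz": 0,"ax": 0,"ay": 0,"az": 0}], newtons=25)

```text
t: 18.3
ee_pos: [0.5016, 0.0799, 0.0891]
eef_rot: [3.142, -0.0, 0.146]
force: [-0.9, -1.2, 0.3]
gripper_width: 0.0477
grasp_force: 25.8
```

The grips stopped at 47.7 mm, which matches 46 mm jaws on the roll. Now I'll lift about 105 mm.

>>> servo_tool(commands=[{"hand": 0.4,"dx": 0,"dy": 0,"dz": -0.1,"ax": 0,"ay": 0,"az": 0},{"hand": 0.4,"dx": 0,"dy": 0,"dz": -0.2,"ax": 0,"ay": 0,"az": 0},{"hand": 0.4,"dx": 0,"dy": 0,"dz": -0.3,"ax": 0,"ay": 0,"az": 0},{"hand": 0.4,"dx": 0,"dy": 0,"dz": -0.4,"ax": 0,"ay": 0,"az": 0},{"hand": 0.4,"dx": 0,"dy": 0,"dz": -0.4,"ax": 0,"ay": 0,"az": 0},{"hand": 0.4,"dx": 0,"dy": 0,"dz": -0.4,"ax": 0,"ay": 0,"az": 0},{"hand": 0.4,"dx": 0,"dy": 0,"dz": -0.4,"ax": 0,"ay": 0,"az": 0},{"hand": 0.4,"dx": 0,"dy": 0,"dz": -0.4,"ax": 0,"ay": 0,"az": 0},{"hand": 0.4,"dx": 0,"dy": 0,"dz": -0.4,"ax": 0,"ay": 0,"az": 0},{"hand": 0.4,"dx": 0,"dy": 0,"dz": -0.3,"ax": 0,"ay": 0,"az": 0},{"hand": 0.4,"dx": 0,"dy": 0,"dz": -0.2,"ax": 0,"ay": 0,"az": 0},{"hand": 0.4,"dx": 0,"dy": 0,"dz": -0.1,"ax": 0,"ay": 0,"az": 0},{"hand": 0.4,"dx": 0,"dy": 0,"dz": 0,"ax": 0,"ay": 0,"az": 0},{"hand": 0.4,"dx": 0,"dy": 0,"dz": 0,"ax": 0,"ay": 0,"az": 0},{"hand": 0.4,"dx": 0,"dy": 0,"dz": 0,"ax": 0,"ay": 0,"az": 0}])

```text
t: 19.8
ee_pos: [0.5013, 0.0798, 0.1966]
eef_rot: [-3.142, 0.001, 0.146]
force: [0.3, 0.0, -1.3]
gripper_width: 0.0475
grasp_force: 26.1
```

```bash
python3 - <<'E'
from h import *
from workcell import eyes,telemetry
d=eyes.read_camera("scene"); e=eyes.read_camera("top")
s=telemetry.read_state();print(s["ee_pos"],s["force"],s["gripper_width"],s["grasp_force"])
a=cv2.resize(d["frame"][110:270,240:400,::-1],None,fx=2.5,fy=2.5,interpolation=cv2.INTER_CUBIC)
b=cv2.resize(e["frame"][150:310,215:375,::-1],None,fx=2.5,fy=2.5,interpolation=cv2.INTER_CUBIC)
cv2.imwrite("pics/k4.png",np.hstack([a,b]))
E
```

```text
[0.50138964 0.07989388 0.1967174 ] [-0.94580312 -0.21260152 -1.57316407] 0.04766223192370305 26.09847843647003
```

View pics/k4.png

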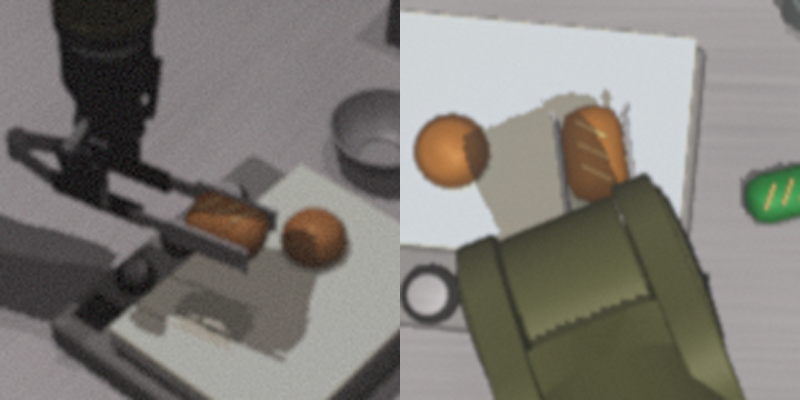

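The picture shows the roll clamped between the jaws and well clear of the board, with its shadow lying on the board. The bun is untouched. I'm handing it in.

```bash
python3 -c "
from workcell import ticket
print(ticket.job_done())"
```

```text
the job is handed in; nothing more can be done
None
```

I pressed the three keys in order, picked up the tongs, and handed the job in with the long roll held about 10 cm above the board; no verdict came back from the judge.

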